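# Lock the bead-pendant gluing jig and hold the press stick on the pendant

### The arm

A 7-joint arm with a two-finger parallel gripper is mounted at the origin on the work surface. World frame = base frame: x ahead of the robot, y to its left, z up, the work surface at z = 0. Lengths are in m, angles in rad, forces in N, time in s.
With the tool pointing down it reaches from about 0.4 to 0.925 m from the base axis. Payload 5.6 kg.
Tool frame: the origin (TCP) lies on the centre line of the jaws, within the pads' length; the fingertips stand 25 mm ahead of it and the grasp point (between the pads) lies 6 mm ahead of it; z points along the fingers, y is the line along which they close (so a half turn about z gives the same grasp; the last joint's range is limited). The gripper opens to 85 mm and grips with 20 to 120 N. Pads are 22 mm wide; open, the fingers measure 114 mm over their backs; the gripper's body (76 mm by 85 mm) begins 54 mm behind the grasp point. The pads swing forward as they close: fully open they stand 13 mm farther back than shut.
Start: joints at [-1.377, 0.468, -0.012, 1.603, 0.006, 1.071, -0.056], TCP at [0.153, 0.632, 0.256] pointing down, gripper open.
Joint ranges: [-2.53, 2.53], [-0.31, 2.02], [-1.57, 1.55], [0.28, 2.44], [-1.29, 4.43], [0.15, 1.84], [-2.92, 2.92]. Speed limits (rad/s): [2.57, 2.57, 3.14, 3.14, 3.14, 3.14, 3.14].

### API

Orientations are given as a unit quaternion [w, x, y, z].
In Python, from bench import * gives the robot as it stands.
- The arm moves only by the tool apply_moves, never from a script. Its argument "commands" is one flat list of numbers, 7 for each row, row after row: the closure, from 0 (fully open) to 1 (shut), then the shift along the tool's x, y, z in shares of 0.75 m (1.0 is 0.75 m), then the turn, a rotation vector about the tool's x, y, z in fractions of the full range, 1 being 4 rad. A call has 1 to 8 rows; each row is the pose to reach, as a shift and turn from the pose commanded when the call began, along the tool's axes at that moment; what a row does not reach only later rows make up. A row lasts 1/10 s, in which the tool goes at most 50 mm and 8.59 degrees, less where a joint would pass 70% of its speed; a pose out of reach is approached as far as the arm can. Shift and turn numbers lie between -1 and 1, and a call with a number outside is refused. A call with a gripper value outside its range is refused whole. The fingers move at their own pace and stop on an object; "squeeze" is the grip in N (left out, the last holds). Time passes only in rows, so rows that repeat a pose let the fingers close. It gives the time, the measured TCP pose, the force, the opening and the grip force at its end, in the units of the state.
- observe(): the state, without advancing time (a new reading comes with each control period).
- capture(name): name is "scene" or "side" or "wrist"; returns the picture (400x640x3 uint8, blue, green, red); there is no depth.
- get_calibration(name): a dict with "mtx" (3x3 intrinsics, pixels), "dist" ([k1, k2, p1, p2, k3] as OpenCV has them; the pictures are not rectified), "rvec" (rotation vector, rad) and "tvec" (3), from world to camera coordinates, as OpenCV has them. Camera axes: x right, y down, z forward; pixel columns grow to the right and rows downward; lengths in m; the calibration is good to about 2 mm. A picture is of the moment at which its call begins: read the wrist's pose just before it. get_calibration takes no time and is no camera call; for the wrist camera it gives the pose at the moment of the call.
- close_job(): hands the job in; it is judged then, once.
Trained networks look in the newest picture that a camera, given by its name, has taken for a name from the list of things; names that differ only in an ending like _2 or _b are one class to them, and where a whole thing is asked for, a point or a joint stands for the part that bears it (a point fixed in the world has none). Each returns a list of dicts, best first, with "confidence" (0 to 1); they miss things now and then, are a little off and sometimes report something else, mostly with a low value. They report only what shows in the picture. A call takes as long as a camera call.
- recognise(camera, label): "extent" ([left, top, right, bottom] in pixels, round what is visible of it).
- spot_point(camera, label): "pixel" ([column, row] in pixels: a listed point, or the origin of a listed thing).
The state is a dict: "clock": time; "joint_positions": joint angles; "qvel": joint speeds; "joint_efforts": joint torques, N m; "position": TCP position; "orientation": TCP orientation; "wrist_force": force on the tool from outside, world axes, zero at the start; "wrist_torque": the same for the moment, N m; "opening": opening from 0.0 (shut) to 1.0 (fully open); "grip_force": force on a finger pad.
Only numpy, scipy, OpenCV 4.12 (cv2) and the standard library are available. Lean on these libraries where they do the work, as an engineer would, in place of code of your own. Each camera call takes 0.05 s, during which the arm holds its last target. There are 200 camera calls.

### The job

Lock the gluing jig by standing the steel pin fully home in the bore of its aluminium block and letting go of it. Then take the orange-handled press stick out of its stand and hold its rubber tip on the red dot of the pendant, with the stick square to the sloping face, pressing lightly (about 4 N) so that the sprung blue plate sinks about half of its travel and never hits its stop. Finish while still holding the stick there: do not put it down or let go, and leave the other things on the table where they are.

Things in the scene. Friction and masses are not known exactly. Their poses are not given: they have to be found in the camera images.
- jig: gluing jig fixed to the table: plywood base 140 x 190 x 10 mm, origin at the centre of its underside, z up, yaw varies. At its (0, +60 mm) an aluminium block 50 x 50 mm, top 40 mm above the table, with the bore; at (0, -45 mm) a wedge with the sprung sloping plate, highest edge 90 mm above the table on the jig's +x side; the slope's normal leans 0.35 rad from vertical to the jig's -x.
- jig_bore (a point): centre of the mouth of the lock pin's bore, on the top of the aluminium block, 40 mm above the table. Upright round bore, 18 mm diameter with a 4 mm chamfer, 30 mm deep to the plywood floor. Axes as the jig's.
- lock_pin: loose steel pin standing upright on the table, 16 mm diameter, 80 mm tall, chamfered foot, about 0.11 kg; origin at the centre of its foot, z along the pin. Fully home in the bore its foot is 30 mm below the bore's mouth and 50 mm stand out.
- press_spot (a point): centre of the red dot (16 mm diameter) on the top of the white round pendant (52 mm diameter, ring of beads 4 mm high at 21 mm radius) on the blue sprung plate (66 x 66 mm); about 76 mm above the table. Its z axis is the normal out of the sloping face (0.35 rad from vertical, leaning to the jig's -x), its y axis the jig's y; it moves with the plate.
- platen (a joint): how far the blue plate is pushed in along its normal (m): 0 at rest, 0.012 at the hard stop. Spring: pushing square to the face takes 1.5 N to start it and 0.5 N for each further mm, so half of its travel (6 mm) is 4.5 N and the stop comes at 7.5 N.
- press_stick: loose hand tool standing upright, tip down, in its stand; 140 mm long, about 0.06 kg. Orange round handle 20 mm diameter from 55 to 140 mm above the tip, white band near the top; aluminium shank 12 mm diameter below; round rubber tip of 5 mm radius. Origin at the very end of the tip, z from tip to handle. At the start the tip is 10 mm above the table, inside the stand.
- stick_tip (a point): the very end of the press stick's tip (same as the origin of the stick), axes as the stick's
- stick_stand: white block 56 x 56 x 50 mm fixed to the table, with an upright hole of 13 mm diameter and 40 mm depth at its centre, that holds the press stick; origin at the centre of its underside
- awl: bystander: awl with a turned dark wooden handle (up to 28 mm diameter), 140 mm long, standing point down in a second, equal white stand that can change places with the stick's; origin at its point, z up
- bead_box_a: bystander: open clear bead box 85 x 110 x 28 mm with blue and white beads; origin at the centre of its underside
- bead_box_b: bystander: open clear bead box 85 x 110 x 28 mm with black and amber beads; origin at the centre of its underside
- clip_yellow: bystander: yellow clothes-peg clip lying on the table, 75 x 20 x 14 mm; origin at the centre of its underside
- clip_pink: bystander: red clothes-peg clip lying on the table, 75 x 20 x 14 mm; origin at the centre of its underside
- pliers: bystander: small pliers with blue grips, about 140 x 52 x 12 mm, lying on the table; origin below the pivot
- glue_jar: bystander: jar with green cap, 52 mm diameter, 65 mm tall; origin at the centre of its underside

How it is judged:
By the outcome, as a careful person would: the job done as asked, in the order asked, and still so for the second after the job is handed in, while the arm keeps its last pose, push and grip.
It also fails if it takes over 72 s, if anything falls off the work surface, if the arm or the gripper's body presses on something with over 40 N, if the wrist force passes 120 N, or if a joint passes its speed limit or range.

## Working session

There is one attempt and no reset: what is moved stays moved. The work goes in short steps, Python scripts to look and compute and a tool call to move; the robot and the scene stay as the last step left them, time stands still between calls to the robot, and variables do not carry over. Pictures are saved under pics/ and viewed, at most 14 in all, crops included, and the job is handed in when it is done.

Besides the shell and the picture viewer there is one more tool, called by a JSON object that holds its "fn" and its "kwargs", one argument or row to a line. apply_moves: Moves the arm, as the interface text tells. Its arguments: {"type":"object","properties":{"commands":{"type":"array","items":{"type":"number"}},"squeeze":{"type":"number"}},"required":["commands"]}

```bash
mkdir -p pics; ls; cat > h.py <<'E'
from bench import *
import numpy as np, cv2
from scipy.spatial.transform import Rotation as R
def cal(n):
    c=get_calibration(n); return [np.array(c[k],float) for k in("mtx","dist","rvec","tvec")]
def ray(c,p):
    m,d,r,t=c; u=cv2.undistortPoints(np.array([[p]],float),m,d)[0,0]
    Rm=cv2.Rodrigues(r)[0]; o=-Rm.T@t.ravel(); v=Rm.T@np.r_[u,1]; return o,v/np.linalg.norm(v)
def tri(rs):
    A=sum(np.eye(3)-np.outer(v,v) for o,v in rs); b=sum((np.eye(3)-np.outer(v,v))@o for o,v in rs)
    x=np.linalg.solve(A,b); return x,[float(np.linalg.norm(np.cross(x-o,v))) for o,v in rs]
def atz(r,z): o,v=r; return o+v*(z-o[2])/v[2]
def proj(c,X): return cv2.projectPoints(np.array(X,float).reshape(-1,1,3),c[2],c[3],c[0],c[1])[0].reshape(-1,2)
def tool():
    s=observe(); q=s["orientation"]; return np.array(s["position"]),R.from_quat([q[1],q[2],q[3],q[0]])
E
python3 - <<'E'
from h import *
np.set_printoptions(precision=4,suppress=True)
s=observe(); print(s)
ims={}
for n in("scene","side","wrist"):
    im=capture(n); cv2.imwrite(f"pics/{n}0.png",im)
    c=cal(n); print(n,ray(c,[320,200]))
for l in("jig_bore","lock_pin","press_spot","stick_tip","press_stick","stick_stand","awl","jig"):
    rs=[]
    for n in("scene","side"):
        o=spot_point(n,l)[:3]; print(l,n,[(np.round(x["pixel"],1),round(x["confidence"],2)) for x in o])
        if o: rs.append(ray(cal(n),o[0]["pixel"]))
    if len(rs)==2: print("   ",tri(rs))
print(observe()["clock"])
E
```

```text
pics
{'clock': 0.0, 'joint_positions': array([-1.377 ,  0.4684, -0.0116,  1.6037,  0.006 ,  1.0714, -0.0563]), 'qvel': array([ 0.0021,  0.0001, -0.0028,  0.0007, -0.0006,  0.0014, -0.001 ]), 'joint_efforts': array([ -0.0003, -53.2391,   0.021 , -25.1304,   0.0113,   0.0077,
         0.    ]), 'position': array([0.1524, 0.6313, 0.2553]), 'orientation': array([-0.    ,  0.1181,  0.993 , -0.0009]), 'wrist_force': array([-0.8457, -0.0443, -0.1259]), 'wrist_torque': array([-0.0027,  0.0273, -0.0237]), 'grip_force': 0.0, 'opening': 1.0009565327803918}
scene (array([1.0841, 0.8005, 0.7044]), array([-0.46  , -0.7107, -0.5323]))
side (array([-0.0226, -0.6215,  0.979 ]), array([ 0.4625,  0.5111, -0.7245]))
wrist (array([0.0769, 0.6497, 0.3728]), array([ 0.3186, -0.0794, -0.9446]))
jig_bore scene [(array([303.3, 204.3]), 0.72)]
jig_bore side [(array([343.9, 230.6]), 0.86), (array([210.1, 183. ]), 0.67)]
    (array([ 0.5546, -0.0974,  0.0355]), [0.002430415211311811, 0.0024304152113117003])
lock_pin scene [(array([371.3, 234.6]), 0.53)]
lock_pin side [(array([284. , 222.2]), 0.69)]
    (array([ 
[... 257 characters left out ...]
17039245, 0.004388599811703751])
stick_tip scene []
stick_tip side []
press_stick scene []
press_stick side [(array([326.9, 182.6]), 0.43)]
stick_stand scene [(array([308.4, 271.1]), 0.81)]
stick_stand side [(array([325.6, 187.5]), 0.6)]
    (array([ 0.663 ,  0.1041, -0.0062]), [0.0037230016262529302, 0.0037230016262527386])
awl scene [(array([387.3, 302.2]), 0.75), (array([319.6, 163.4]), 0.4)]
awl side [(array([274.5, 166.3]), 0.58)]
    (array([0.5836, 0.2928, 0.0048]), [0.001041008684711487, 0.0010410086847117193])
jig scene [(array([296.9, 209.3]), 0.77)]
jig side [(array([352.1, 251. ]), 0.95)]
    (array([ 0.5477, -0.1454, -0.0098]), [0.002862389179114352, 0.0028623891791142654])
0.95
```

```bash
python3 - <<'E'
import cv2
for n,b in (("scene",(220,110,200,210)),("side",(230,90,200,210))):
    im=cv2.imread(f"pics/{n}0.png"); x,y,w,h=b
    cv2.imwrite(f"pics/{n}0c.png",cv2.resize(im[y:y+h,x:x+w],None,fx=2.8,fy=2.8,interpolation=cv2.INTER_CUBIC))
E
```

```text
(no output)
```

View pics/scene0c.png

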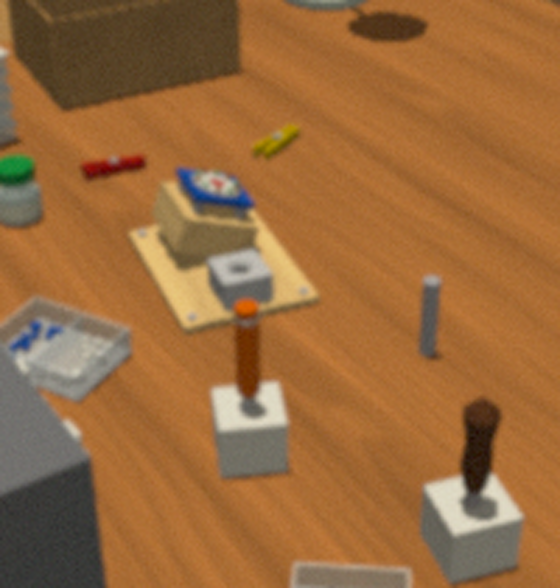

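View pics/side0c.png

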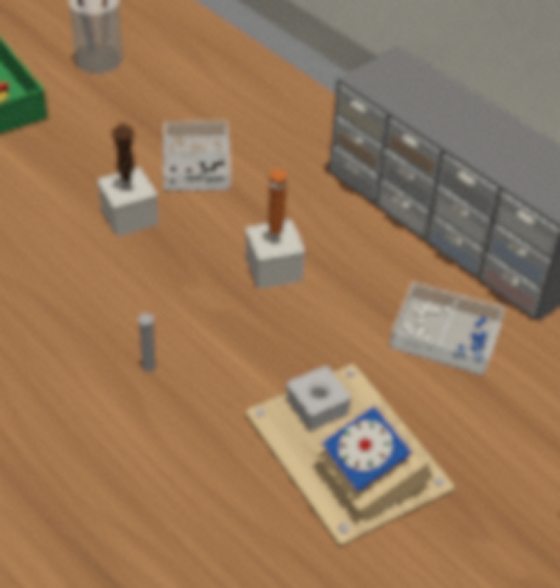

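The scene crop shows the jig with pendant (red dot near full-image 297,175) and bore (305,206). The grey pin is at about 373,235, the orange stick at about 308,245 in its stand, and the awl is the dark one at 390,290. The side crop agrees with all of this.

```bash
cat >> h.py <<'E'
np.set_printoptions(precision=4,suppress=True)
def down(psi):  # tool z down, tool y at azimuth psi
    y=np.array([np.cos(psi),np.sin(psi),0]); z=np.array([0,0,-1.]); return R.from_matrix(np.c_[np.cross(y,z),y,z])
def plan(p,rt):
    p0,r0=tool(); print("shift",r0.inv().apply(np.array(p)-p0),"rot",(r0.inv()*rt).as_rotvec(),"rows",np.linalg.norm(np.array(p)-p0)/.05)
E
python3 - <<'E'
from h import *
plan([.52,0,.33],down(-.36))
E
```

```text
shift [-0.5055 -0.528  -0.0737] rot [ 0.0001 -0.      1.6939] rows 14.693341497319993
```

Careful with the scale: shifts go in shares of 0.75 m and turns go in shares of 4 rad. That gives: -0.26 m / 0.75 = -0.3467, -0.25 m / 0.75 = -0.3333, 0.85 rad / 4 = 0.2125.

{"fn": "apply_moves", "kwargs": {
  "commands": [0,-0.3333,-0.3467,-0.0987,0,0,0.2125,0,-0.3333,-0.3467,-0.0987,0,0,0.2125,0,-0.3333,-0.3467,-0.0987,0,0,0.2125,0,-0.3333,-0.3467,-0.0987,0,0,0.2125,0,-0.3333,-0.3467,-0.0987,0,0,0.2125,0,-0.3333,-0.3467,-0.0987,0,0,0.2125,0,-0.3333,-0.3467,-0.0987,0,0,0.2125,0,-0.3333,-0.3467,-0.0987,0,0,0.2125]
}}

```text
clock: 1.75
position: [0.3373, 0.3163, 0.3318]
orientation: [0.0, 0.52, 0.854, 0.001]
wrist_force: [-0.4, 0.4, -0.8]
opening: 1.002
grip_force: 0.0
```

```bash
python3 - <<'E'
from h import *
plan([.52,0,.33],down(-.36))
E
```

```text
shift [-0.3649  0.0169  0.0017] rot [ 0.002  -0.0013  0.8375] rows 7.306324299002562
```

Scaled: -0.365 m / 0.75 = -0.4867, 0.017 m / 0.75 = 0.0227, 0.84 rad / 4 = 0.21.

{"fn": "apply_moves", "kwargs": {
  "commands": [0,-0.4867,0.0227,0,0,0,0.21,0,-0.4867,0.0227,0,0,0,0.21,0,-0.4867,0.0227,0,0,0,0.21,0,-0.4867,0.0227,0,0,0,0.21,0,-0.4867,0.0227,0,0,0,0.21,0,-0.4867,0.0227,0,0,0,0.21,0,-0.4867,0.0227,0,0,0,0.21,0,-0.4867,0.0227,0,0,0,0.21]
}}

```text
clock: 2.55
position: [0.521, -0.0002, 0.331]
orientation: [0.002, 0.823, 0.568, 0.0]
wrist_force: [0.1, 0.7, -1.0]
opening: 1.001
grip_force: 0.0
```

```bash
cat > look.py <<'E'
from h import *
import sys,pickle,os
tag=sys.argv[1]; P,r=tool(); 
im=capture("wrist"); c=cal("wrist"); cv2.imwrite(f"pics/w{tag}.png",im)
D=pickle.load(open("d.pkl","rb")) if os.path.exists("d.pkl") else {}
for l in sys.argv[2:]:
    o=spot_point("wrist",l)[:3]
    for x in o: print(l,np.round(x["pixel"],1),round(x["confidence"],2),"z0:",atz(ray(c,x["pixel"]),0))
    D[(tag,l)]=(c,o)
pickle.dump(D,open("d.pkl","wb")); print(P,observe()["clock"])
E
python3 look.py 1 jig_bore lock_pin press_spot stick_stand press_stick jig
```

```text
jig_bore [369.2 207.5] 0.68 z0: [ 0.553  -0.1055  0.    ]
jig_bore [512.  154.8] 0.59 z0: [ 0.7468 -0.1028  0.    ]
lock_pin [246.  104.8] 0.58 z0: [0.4551 0.0748 0.    ]
press_spot [371.1 298.4] 0.62 z0: [ 0.5109 -0.2407  0.    ]
press_spot [421.3 374.2] 0.48 z0: [ 0.5412 -0.403   0.    ]
stick_stand [403.    9.7] 0.92 z0: [0.6648 0.1075 0.    ]
press_stick [405.6  11.5] 0.66 z0: [0.6671 0.1046 0.    ]
jig [378.  236.3] 0.97 z0: [ 0.551  -0.1498  0.    ]
jig [514.9 156.5] 0.48 z0: [ 0.7499 -0.1063  0.    ]
[ 0.521  -0.0002  0.331 ] 2.9
```

View pics/w1.png

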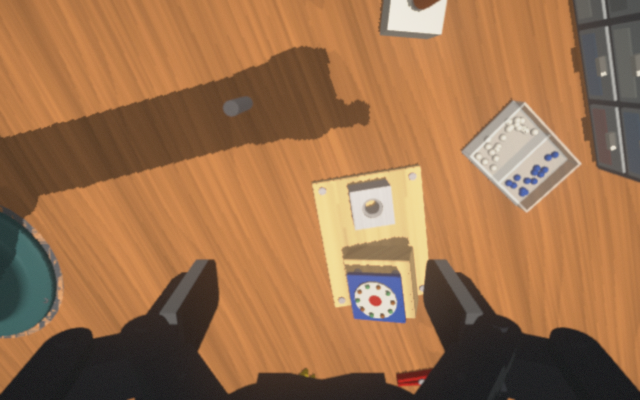

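The wrist picture shows the pin top at about (232,108) with its foot at (250,104). The bore mouth is at (372,207), the red dot at (376,300), and the jig's block-end corners at (313,183) and (419,166). The stick's stand is at the top edge.

```bash
python3 - <<'E'
from h import *; import pickle
D=pickle.load(open("d.pkl","rb")); W=D[("1","jig_bore")][0]; S=cal("scene"); Q=cal("side")
def t(n,w,s,q):
    rs=[ray(W,w)]*(w is not None)+[ray(S,s),ray(Q,q)] if w is not None else [ray(S,s),ray(Q,q)]
    print(n,*tri(rs))
t("pintop",(232,108),(373.9,210.7),(282.1,203.6))
t("pinfoot",(246,104.8),(371.3,234.6),(284,222.2))
t("bore",(371,207.3),(304.5,205.5),(343.9,230.6))
t("spot",(375.5,299.8),(297,175.2),(360.4,248.9))
t("sticktop",None,(308,219.5),(328.8,152.8))
t("stand",(403,9.7),(308.4,271.1),(325.6,187.5))
A=atz(ray(W,(313,183)),.01);B=atz(ray(W,(419,166)),.01);C=atz(ray(W,(429,290)),.01);d=B-A
print(A,B,C,np.linalg.norm(d),np.arctan2(d[1],d[0]),(A+B)/2)
E
```

```text
pintop [0.456  0.0775 0.0754] [0.0009002476292802148, 0.001242034899427532, 0.00045403621269923485]
pinfoot [ 0.4543  0.0732 -0.0039] [0.001578284472805692, 0.0009578748576663568, 0.0017881630609970387]
bore [ 0.5548 -0.0942  0.0328] [0.0011139334253329033, 0.0011653844118777212, 0.0006716484370947215]
spot [ 0.5207 -0.193   0.0725] [0.0012310216864967788, 0.0011317259639115939, 0.00023501537173715756]
sticktop [0.6656 0.105  0.1444] [0.00017265605636717005, 0.00017265605636706535]
stand [ 0.6645  0.1061 -0.0058] [0.0024617148371735217, 0.0038143387660535166, 0.004420425082432137]
[ 0.4966 -0.0443  0.01  ] [ 0.6292 -0.0711  0.01  ] [ 0.5928 -0.2501  0.01  ] 0.13533477880906397 -0.19947174590172223 [ 0.5629 -0.0577  0.01  ]
```

```bash
python3 - <<'E'
from h import *
plan([.4555,.0755,.20],down(-.2))
E
```

```text
shift [ 0.0423 -0.0832  0.1303] rot [-0.0005 -0.0007 -0.1533] rows 3.205893030029732
```

Scaled: 0.13 m / 0.75 = 0.1733, -0.0832 m / 0.75 = -0.1109, -0.1533 rad / 4 = -0.0383.

{"fn": "apply_moves", "kwargs": {
  "commands": [0,0.0564,-0.1109,0.1733,0,0,-0.0383,0,0.0564,-0.1109,0.1733,0,0,-0.0383,0,0.0564,-0.1109,0.1733,0,0,-0.0383,0,0.0564,-0.1109,0.1733,0,0,-0.0383,0,0.0564,-0.1109,0.1733,0,0,-0.0383,0,0.0564,-0.1109,0.1733,0,0,-0.0383]
}}

```text
clock: 3.5
position: [0.4575, 0.0741, 0.2015]
orientation: [0.001, 0.775, 0.632, 0.001]
wrist_force: [0.3, -0.7, 0.6]
opening: 1.001
grip_force: 0.0
```

```bash
python3 look.py 2 lock_pin jig_bore press_spot jig; python3 -c "
from h import *
plan([.4555,.0755,.066],down(-.2))"
```

```text
lock_pin [317.7 167.7] 0.83 z0: [0.4574 0.0742 0.    ]
jig [439.6 349. ] 0.62 z0: [ 0.5465 -0.1529  0.    ]
[0.4575 0.0741 0.2015] 3.75
shift [ 0.0014 -0.0023  0.1352] rot [ 0.0019 -0.0011 -0.0038] rows 2.705520255100958
```

View pics/w2.png

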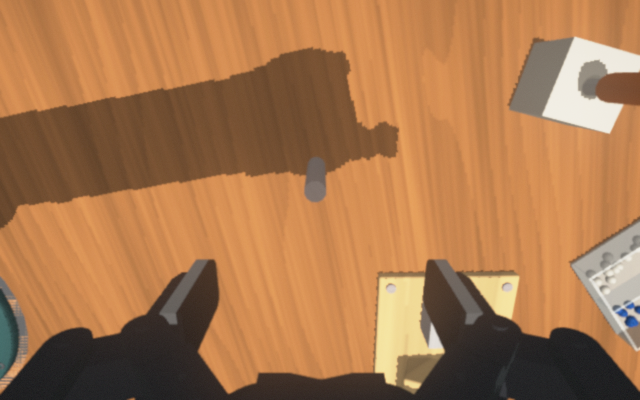

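The pin's top is at about (315,190) and its foot at (317,163), so it is centred between the fingers. The jig's edge is level in the picture, which makes its yaw about -0.2.

{"fn": "apply_moves", "kwargs": {
  "commands": [0,0,0,0.0667,0,0,0,0,0,0,0.1333,0,0,0,0,0,0,0.18,0,0,0,0,0,0,0.18,0,0,0,0,0,0,0.18,0,0,0,1,0,0,0.18,0,0,0,1,0,0,0.18,0,0,0,1,0,0,0.18,0,0,0],
  "squeeze": 60
}}

```text
clock: 4.55
position: [0.4572, 0.0744, 0.0668]
orientation: [0.0, 0.775, 0.632, 0.002]
wrist_force: [-0.5, -0.0, 0.8]
opening: 0.518
grip_force: 0.0
```

{"fn": "apply_moves", "kwargs": {
  "commands": [1,0,0,0,0,0,0,1,0,0,0,0,0,0,1,0,0,0,0,0,0,1,0,0,0,0,0,0]
}}

```text
clock: 4.95
position: [0.4564, 0.0741, 0.0657]
orientation: [-0.0, 0.775, 0.632, 0.0]
wrist_force: [-0.5, 0.0, 7.1]
opening: 0.17
grip_force: 58.7
```

Scaled: -0.1 m / 0.75 = -0.1333, -0.05 m / 0.75 = -0.0667.

{"fn": "apply_moves", "kwargs": {
  "commands": [1,0,0,-0.0667,0,0,0,1,0,0,-0.1333,0,0,0,1,0,0,-0.1333,0,0,0,1,0,0,-0.1333,0,0,0]
}}

```text
clock: 5.35
position: [0.4565, 0.0744, 0.1661]
orientation: [0.0, 0.775, 0.632, 0.001]
wrist_force: [-0.5, 0.5, -0.5]
opening: 0.171
grip_force: 58.7
```

```bash
python3 look.py 3 lock_pin jig_bore press_spot; python3 - <<'E'
from h import *
for n in("scene","side"):
    im=capture(n); cv2.imwrite(f"pics/{n}3.png",im)
rs=[]
for n in("scene","side"):
    o=spot_point(n,"lock_pin"); print([(x["pixel"],x["confidence"]) for x in o[:2]])
    if o: rs.append(ray(cal(n),o[0]["pixel"]))
if len(rs)==2: print(tri(rs))
P,r=tool(); print(P)
plan([.5548,-.0950,.17],down(-.2))
a=cv2.imread("pics/scene3.png")[120:260,260:460]; b=cv2.imread("pics/wrist0.png")
w=cv2.imread("pics/w3.png")[120:400,120:520]
cv2.imwrite("pics/m3.png",np.vstack([cv2.resize(a,(400,280)),w]))
E
```

```text
lock_pin [322.4 226.4] 0.91 z0: [0.4499 0.0321 0.    ]
[0.4565 0.0744 0.1661] 5.55
[([374.7, 200.9], 0.47)]
[([283.0, 200.8], 0.54)]
(array([0.4509, 0.0692, 0.0984]), [0.0031269203054108043, 0.0031269203054108212])
[0.4558 0.0736 0.1646]
shift [-0.1452  0.131  -0.0054] rot [-0.0012  0.0012 -0.0031] rows 3.9124175545346582
```

View pics/m3.png

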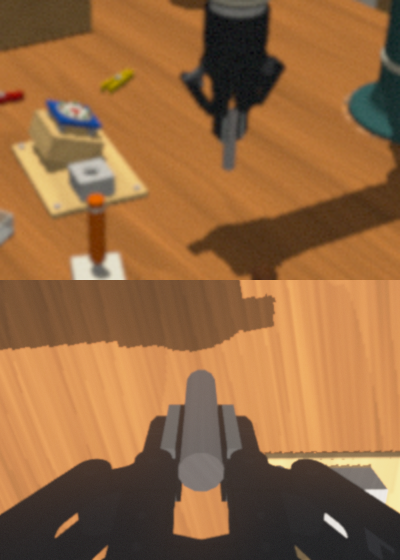

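The pin is held upright between the pads, with its foot near the crop's (201,375) and its top at (201,472). The scene view confirms it is off the table.

```bash
python3 - <<'E'
from h import *; import pickle
D=pickle.load(open("d.pkl","rb")); W=D[("1","jig_bore")][0]; S=cal("scene"); Q=cal("side"); W3=D[("3","lock_pin")][0]
for nm,z,ps in (("bore",.04,[(W,(371,207.3)),(S,(304.5,205.5)),(Q,(343.9,230.6))]),("spot",.076,[(W,(375.5,299.8)),(S,(297,175.2)),(Q,(360.4,248.9))]),
  ("pinfoot",.1,[(W3,(322.4,226.4)),(S,(374.7,200.9)),(Q,(283,200.8))]),("pintop",.18,[(W3,(321,312))])):
    for c,p in ps: print(nm,atz(ray(c,p),z))
P,r=tool(); print(P)
E
```

```text
bore [ 0.555  -0.0901  0.04  ]
bore [ 0.5602 -0.0864  0.04  ]
bore [ 0.5497 -0.0987  0.04  ]
spot [ 0.522  -0.1912  0.076 ]
spot [ 0.523  -0.1867  0.076 ]
spot [ 0.5183 -0.1949  0.076 ]
pinfoot [0.4581 0.0743 0.1   ]
pinfoot [0.4499 0.0729 0.1   ]
pinfoot [0.4523 0.0658 0.1   ]
pintop [0.4579 0.0775 0.18  ]
[0.4558 0.0736 0.1646]
```

```bash
python3 -c "
from h import *
plan([.543,-.15,.2],down(-.2))"
```

```text
shift [-0.2015  0.1305 -0.0354] rot [-0.0012  0.0012 -0.0031] rows 4.852635545402031
```

Scaled: -0.2 m / 0.75 = -0.2667, -0.16 m / 0.75 = -0.2133.

{"fn": "apply_moves", "kwargs": {
  "commands": [1,-0.0533,0.0347,-0.0467,0,0,0,1,-0.1067,0.0693,-0.0467,0,0,0,1,-0.16,0.104,-0.0467,0,0,0,1,-0.2133,0.1387,-0.0467,0,0,0,1,-0.2667,0.1733,-0.0467,0,0,0,1,-0.2667,0.1733,-0.0467,0,0,0,1,-0.2667,0.1733,-0.0467,0,0,0]
}}

```text
clock: 6.45
position: [0.5427, -0.1497, 0.1995]
orientation: [-0.0, 0.776, 0.631, -0.001]
wrist_force: [0.1, 1.3, -0.5]
opening: 0.169
grip_force: 58.8
```

```bash
python3 look.py 4 jig_bore jig lock_pin press_spot
```

```text
jig_bore [318.9 104.5] 0.93 z0: [ 0.5537 -0.0924  0.    ]
lock_pin [320.9 226.6] 0.86 z0: [ 0.5324 -0.2044  0.    ]
press_spot [300.4 251.8] 0.62 z0: [ 0.5072 -0.2266  0.    ]
[ 0.5427 -0.1497  0.1995] 6.7
```

View pics/w4.png

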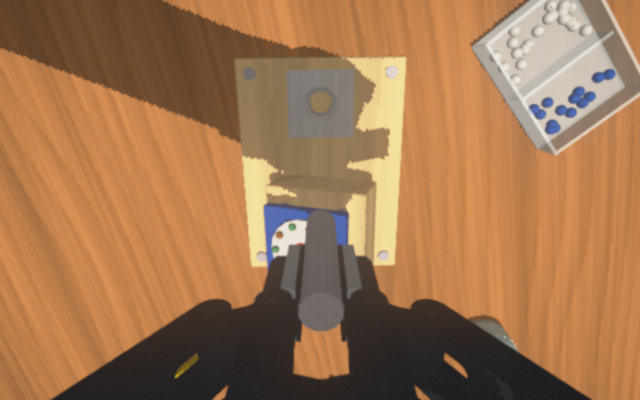

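The wrist view shows the bore mouth at about (320,102), base corners at (235,58), (406,57), (395,266) and (251,266), the pin foot near (321,220), and the stick out of view.

```bash
python3 - <<'E'
from h import *; import pickle
from scipy.optimize import least_squares
D=pickle.load(open("d.pkl","rb")); W=D[("4","jig_bore")][0]; W1=D[("1","jig_bore")][0]
X=np.array([[-.07,.095,.01],[.07,.095,.01],[.07,-.095,.01],[-.07,-.095,.01],[0,.06,.04]])
px=np.array([[235,58],[406,57],[395,266],[251,266],[320,102.]])
def f(p):
    T=R.from_euler("z",p[3]).apply(X)+p[:3]; return (proj(W,T)-px).ravel()
s=least_squares(f,[.55,-.15,0,-.2]); print(s.x,s.fun.round(1))
print("bore",R.from_euler("z",s.x[3]).apply(X[4])+s.x[:3],"ray z.04",atz(ray(W,(320,102)),.04))
print("two-view bore",tri([ray(W,(320,102)),ray(W1,(372,207.3))]))
P,r=tool(); f=P[2]-.06-.006
print("foot",f,[atz(ray(W,(321,v)),f) for v in(218,226)],atz(ray(W,(321,311)),f+.08),P)
E
```

```text
[ 0.5445 -0.1485 -0.0027 -0.1937] [-0.8 -0.   0.8 -0.9 -0.6 -1.2 -0.4 -0.   0.8  1.8]
bore [ 0.556  -0.0896  0.0373] ray z.04 [ 0.5557 -0.088   0.04  ]
two-view bore (array([ 0.5559, -0.0876,  0.0474]), [5.932679075854381e-05, 5.9326790758472897e-05])
foot 0.1341522633788801 [array([ 0.5453, -0.1429,  0.1342]), array([ 0.5443, -0.1475,  0.1342])] [ 0.545  -0.1444  0.2142] [ 0.5432 -0.1464  0.2002]
```

Scaled: 0.075 m / 0.75 = 0.1, 0.06 m / 0.75 = 0.08.

{"fn": "apply_moves", "kwargs": {
  "commands": [1,0.04,-0.0013,0.0267,0,0,0,1,0.08,-0.0013,0.0533,0,0,0,1,0.08,-0.0013,0.1,0,0,0,1,0.08,-0.0013,0.1,0,0,0,1,0.08,-0.0013,0.1,0,0,0]
}}

```text
clock: 7.2
position: [0.554, -0.0892, 0.1256]
orientation: [-0.0, 0.775, 0.632, -0.001]
wrist_force: [0.6, 0.0, -0.6]
opening: 0.169
grip_force: 58.9
```

```bash
python3 - <<'E'
from h import *
P,r=tool(); a=cv2.resize(capture("scene")[150:250,250:370],(600,500),interpolation=cv2.INTER_CUBIC)
b=cv2.resize(capture("wrist")[100:350,220:420],(480,600))
c=cv2.resize(capture("side")[170:270,290:410],(600,500),interpolation=cv2.INTER_CUBIC)
m=np.zeros((600,800,3),np.uint8); m[:300,:400]=cv2.resize(a,(400,300)); m[300:,:400]=cv2.resize(c,(400,300)); m[:500,400:]=cv2.resize(b,(400,500))
cv2.imwrite("pics/m5.png",m); print(P)
E
```

```text
[ 0.554  -0.0892  0.1256]
```

View pics/m5.png

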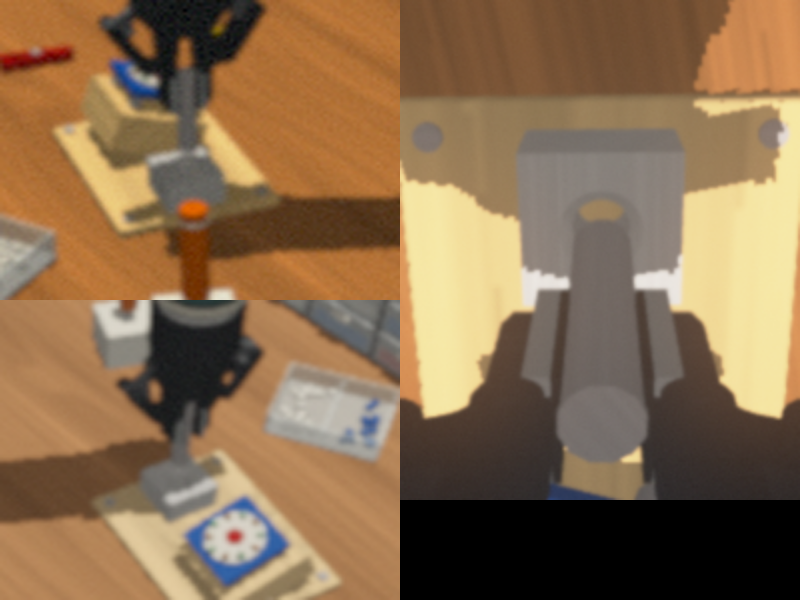

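In the right panel (wrist, halved scale) the foot's far rim is at about (603,222), and the chamfer runs 565–640 with its far rim at row 193. The pin is laterally centred and nearly over the bore.

```bash
python3 - <<'E'
from h import *
c=cal("wrist"); P,r=tool(); z=P[2]-.066
tx=r.as_matrix()[:,0]; ty=r.as_matrix()[:,1]
def w(x,y): return ((x-400)/2+220,y/2+100)
# far rim of foot (8mm less chamfer), far rim of outer chamfer (13 mm), top rim of pin far/near
g=lambda p,z: (lambda d:(d@tx*1e3,d@ty*1e3))(atz(ray(c,w(*p)),z)-P)
print("foot far rim->",[g((603,v),z) for v in(220,224)]); print("bore far rim",g((601,193),.04),"left",g((565,228),.04),"right",g((640,228),.04))
print("bore inner far rim",g((601,200),.04-.004)); print("pin top far/near/l/r",g((602,386),z+.08),g((602,462),z+.08),g((557,425),z+.08),g((648,425),z+.08))
print("block top corners",[g(p,.04) for p in((518,152),(684,152),(520,277),(682,277))])
E
```

```text
foot far rim-> [(np.float64(9.879973967809018), np.float64(1.9217830576552737)), (np.float64(8.71116510888695), np.float64(1.9219698635234137))]
bore far rim (np.float64(10.590750718557862), np.float64(1.36853917801183)) left (np.float64(-0.6758128399656571), np.float64(-9.64720132143807)) right (np.float64(-0.7172423819973314), np.float64(13.290311643450822))
bore inner far rim (np.float64(6.979784214150922), np.float64(1.3646183434815526))
pin top far/near/l/r (np.float64(10.482049907468785), np.float64(1.5702439995791264)) (np.float64(-4.81031102432623), np.float64(1.5661751920151836)) (np.float64(2.808696071766378), np.float64(-6.091962418023998)) (np.float64(2.762219331831357), np.float64(9.402612279318392))
block top corners [(np.float64(23.40098508093635), np.float64(-23.142682868287128)), (np.float64(23.332014024724792), np.float64(25.917433282872924)), (np.float64(-17.079762775758393), np.float64(-23.993282060122947)), (np.float64(-17.184854440753817), np.float64(26.71246162822536))]
```

{"fn": "apply_moves", "kwargs": {
  "commands": [1,-0.0053,0,0,0,0,0,1,-0.0053,0,0.016,0,0,0,1,-0.0053,0,0.024,0,0,0,1,-0.0053,0,0.0293,0,0,0,1,-0.0053,0,0.0347,0,0,0,1,-0.0053,0,0.04,0,0,0]
}}

```text
clock: 7.95
position: [0.5535, -0.0932, 0.0948]
orientation: [-0.0, 0.775, 0.632, -0.0]
wrist_force: [0.5, -1.4, 0.3]
opening: 0.168
grip_force: 58.9
```

Scaled: 0.018 m / 0.75 = 0.024, 0.0175 m / 0.75 = 0.0233.

{"fn": "apply_moves", "kwargs": {
  "commands": [1,0,0,0.0067,0,0,0,1,0,0,0.0133,0,0,0,1,0,0,0.0187,0,0,0,1,0,0,0.022,0,0,0,1,0,0,0.0233,0,0,0,1,0,0,0.024,0,0,0,1,0,0,0.024,0,0,0]
}}

```text
clock: 8.65
position: [0.5535, -0.0931, 0.0773]
orientation: [0.0, 0.775, 0.632, 0.0]
wrist_force: [0.1, -0.5, -1.2]
opening: 0.166
grip_force: 58.9
```

Go down a little more until contact.

Scaled: 0.002 m / 0.75 = 0.0027, 0.001 m / 0.75 = 0.0013.

{"fn": "apply_moves", "kwargs": {
  "commands": [1,0,0,0.0013,0,0,0,1,0,0,0.0027,0,0,0,1,0,0,0.0027,0,0,0]
}}

```text
clock: 8.95
position: [0.5538, -0.0931, 0.0758]
orientation: [0.0, 0.775, 0.632, 0.0]
wrist_force: [-0.5, -0.4, 4.6]
opening: 0.169
grip_force: 59.5
```

Scaled: -0.12 m / 0.75 = -0.16, -0.1 m / 0.75 = -0.1333.

{"fn": "apply_moves", "kwargs": {
  "commands": [0.6,0,0,0,0,0,0,0,0,0,0,0,0,0,0,0,0,0,0,0,0,0,0,0,0,0,0,0,0,0,0,0,0,0,0,0,0,0,-0.0667,0,0,0,0,0,0,-0.1333,0,0,0,0,0,0,-0.16,0,0,0]
}}

```text
clock: 9.75
position: [0.5554, -0.094, 0.1993]
orientation: [0.002, 0.775, 0.632, 0.002]
wrist_force: [0.6, -0.6, 0.3]
opening: 0.999
grip_force: 0.0
```

```bash
python3 look.py 6 jig_bore lock_pin press_spot jig; python3 - <<'E'
from h import *; import pickle
P,r=tool(); print(P)
a=cv2.resize(capture("scene")[150:250,250:370],(600,500),interpolation=cv2.INTER_CUBIC)
c=cv2.resize(capture("side")[170:270,290:410],(600,500),interpolation=cv2.INTER_CUBIC)
b=cv2.imread("pics/w6.png")[100:350,220:420]
m=np.zeros((600,800,3),np.uint8); m[:300,:400]=cv2.resize(a,(400,300)); m[300:,:400]=cv2.resize(c,(400,300)); m[:500,400:]=cv2.resize(b,(400,500))
cv2.imwrite("pics/m6.png",m)
plan([.665,.1055,.23],down(-.2))
E
```

```text
jig_bore [316.4 178.7] 0.97 z0: [ 0.5537 -0.1035  0.    ]
lock_pin [319.3 170.8] 0.96 z0: [ 0.5578 -0.0967  0.    ]
press_spot [300.9 318.3] 0.71 z0: [ 0.5062 -0.2495  0.    ]
press_spot [319.4 176.5] 0.58 z0: [ 0.5568 -0.102   0.    ]
jig [318.  225.6] 0.8 z0: [ 0.5455 -0.1496  0.    ]
[ 0.5554 -0.094   0.1993] 10.0
[ 0.5529 -0.0927  0.1944]
shift [ 0.2169  0.0701 -0.0364] rot [-0.0026  0.0005 -0.0027] rows 4.616638035522644
```

View pics/m6.png

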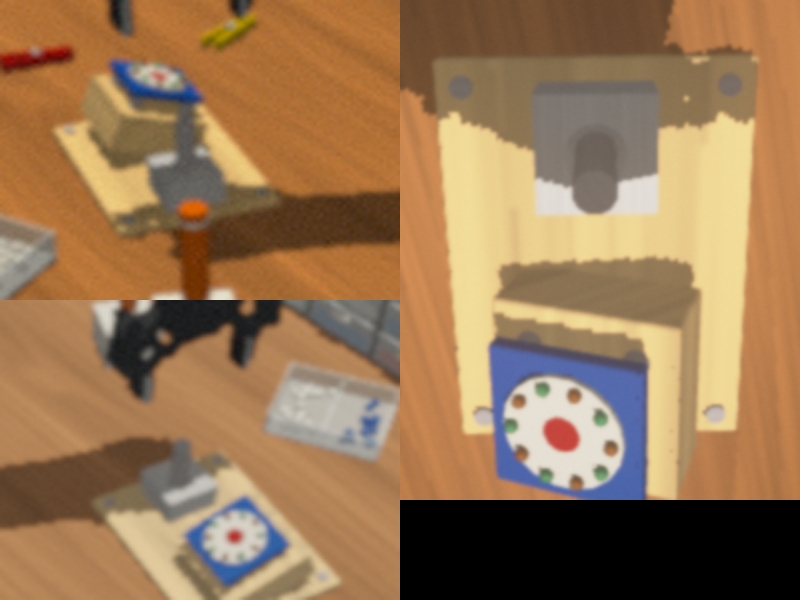

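The pin stands home: its top is at wrist (318,196), with the jig undisturbed and the red dot at wrist (300.5,317.5).

{"fn": "apply_moves", "kwargs": {
  "commands": [0,0,0,-0.0667,0,0,0,0,0.0667,0.0213,-0.08,0,0,0,0,0.1333,0.0427,-0.08,0,0,0,0,0.1933,0.064,-0.08,0,0,0,0,0.2533,0.0827,-0.08,0,0,0,0,0.2893,0.0933,-0.08,0,0,0,0,0.2893,0.0933,-0.08,0,0,0,0,0.2893,0.0933,-0.08,0,0,0]
}}

```text
clock: 10.9
position: [0.6652, 0.1055, 0.2533]
orientation: [-0.0, 0.775, 0.632, -0.002]
wrist_force: [-0.2, -0.6, 0.7]
opening: 0.998
grip_force: 0.0
```

```bash
python3 look.py 7 press_stick stick_stand stick_tip; python3 - <<'E'
from h import *; import pickle
from scipy.optimize import least_squares
D=pickle.load(open("d.pkl","rb")); W1,W4,W6=[D[(k,"jig_bore")][0] for k in "146"]
w=lambda x,y:((x-400)/2+220,y/2+100)
X=np.array([[-.07,.095,.01],[.07,.095,.01],[.07,-.095,.01],[-.07,-.095,.01]])
obs=[(W4,X,[[235,58],[406,57],[395,266],[251,266]]),(W6,X,[w(433,58),w(757,58),w(736,430),w(464,433)]),
 (W4,np.array([[0,.06,.04]]),[[320,102]]),(W6,np.array([[0,.06,.09]]),[w(596,192)])]
def f(p): return np.concatenate([(proj(c,R.from_euler("z",p[3]).apply(x)+p[:3])-np.array(px)).ravel() for c,x,px in obs])
s=least_squares(f,[.55,-.15,0,-.2]); print("jig",s.x,s.fun.round(1))
S,Q=cal("scene"),cal("side")
rs=[ray(W6,w(561,435)),ray(W1,(375.5,299.8)),ray(S,(297,175.2)),ray(Q,(360.4,248.9))]
print("spot",tri(rs),"w6",atz(rs[0],.076),"w1",atz(rs[1],.076)); print("pintop",atz(ray(W6,w(596,192)),.09))
E
```

```text
press_stick [322.1 157.4] 0.68 z0: [0.6672 0.1013 0.    ]
stick_stand [322.4 155.3] 0.84 z0: [0.668  0.1034 0.    ]
[0.6652 0.1055 0.2533] 11.1
jig [ 0.5453 -0.1495 -0.0012 -0.1949] [ 0.2  0.9  2.4  0.2  0.6  0.4  0.2  1.4 -1.6 -0.8 -0.7 -2.5 -0.8 -1.2
 -1.7 -0.9  2.2  3.1 -1.2 -0.9]
spot (array([ 0.5208, -0.1936,  0.0729]), [0.001693998704450829, 0.0009729122456315972, 0.001637773284220671, 0.0005686753326447511]) w6 [ 0.5219 -0.1932  0.076 ] w1 [ 0.522  -0.1912  0.076 ]
pintop [ 0.5576 -0.0911  0.09  ]
```

View pics/w7.png

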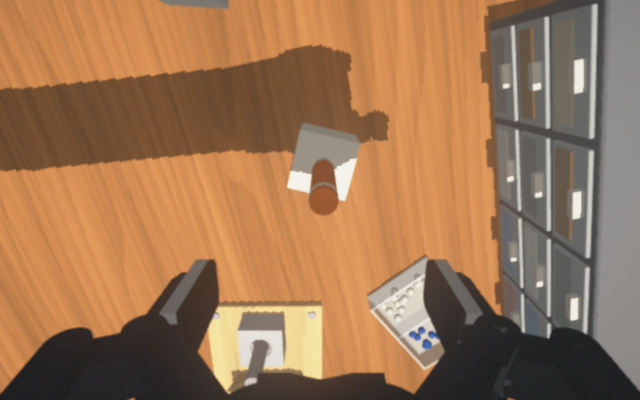

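The stick's orange top is at (323,200), centred between the fingers in its stand. I'll descend to grasp about 100 mm above the tip.

Scaled: 0.137 m / 0.75 = 0.1827, 0.1 m / 0.75 = 0.1333.

{"fn": "apply_moves", "kwargs": {
  "commands": [0,0,0,0.0667,0,0,0,0,0,0,0.1333,0,0,0,0,0,0,0.1827,0,0,0,0,0,0,0.1827,0,0,0,0,0,0,0.1827,0,0,0,1,0,0,0.1827,0,0,0,1,0,0,0.1827,0,0,0,1,0,0,0.1827,0,0,0],
  "squeeze": 60
}}

```text
clock: 11.9
position: [0.6668, 0.1056, 0.1203]
orientation: [0.001, 0.775, 0.632, 0.002]
wrist_force: [0.0, 0.3, 0.2]
opening: 0.515
grip_force: 0.0
```

{"fn": "apply_moves", "kwargs": {
  "commands": [1,0,0,0,0,0,0,1,0,0,0,0,0,0,1,0,0,0,0,0,0,1,0,0,0,0,0,0]
}}

```text
clock: 12.3
position: [0.6662, 0.1055, 0.119]
orientation: [0.0, 0.775, 0.632, 0.0]
wrist_force: [-0.7, 0.7, 4.1]
opening: 0.216
grip_force: 58.6
```

Scaled: -0.16 m / 0.75 = -0.2133, -0.13 m / 0.75 = -0.1733.

{"fn": "apply_moves", "kwargs": {
  "commands": [1,0,0,-0.0267,0,0,0,1,0,0,-0.0667,0,0,0,1,0,0,-0.12,0,0,0,1,0,0,-0.1733,0,0,0,1,0,0,-0.2133,0,0,0,1,0,0,-0.2133,0,0,0,1,0,0,-0.2133,0,0,0]
}}

```text
clock: 13.0
position: [0.6656, 0.1054, 0.2782]
orientation: [-0.0, 0.775, 0.632, 0.0]
wrist_force: [-0.1, 0.2, -1.3]
opening: 0.218
grip_force: 59.5
```

```bash
python3 look.py 8 stick_tip press_stick; python3 - <<'E'
from h import *
P,r=tool(); ax=r.as_matrix(); rs=[]; T=P+.109*ax[:,2]
ims=[]
for n in("scene","side"):
    im=capture(n); cv2.imwrite(f"pics/{n}8.png",im); c=cal(n)
    o=spot_point(n,"stick_tip"); print(n,[(x["pixel"],x["confidence"]) for x in o[:2]],"exp",proj(c,T)[0])
    u,v=proj(c,T)[0].astype(int); ims.append(cv2.resize(im[max(v-70,0):max(v-70,0)+100,u-66:u+67],(400,300),interpolation=cv2.INTER_CUBIC)); print("crop",u-66,max(v-70,0))
    if o: rs.append(ray(c,o[0]["pixel"]))
print("wrist exp",proj(cal("wrist"),T)[0],proj(cal("wrist"),P-.031*ax[:,2])[0],P)
w=cv2.imread("pics/w8.png")[100:350,220:420]
m=np.zeros((600,800,3),np.uint8); m[:300,:400]=ims[0]; m[300:,:400]=ims[1]; m[:500,400:]=cv2.resize(w,(400,500)); cv2.imwrite("pics/m8.png",m)
E
```

```text
stick_tip [320.  199.2] 0.69 z0: [0.6538 0.0501 0.    ]
press_stick [317.2 201.3] 0.7 z0: [0.6501 0.0483 0.    ]
[0.6656 0.1054 0.2782] 13.15
scene [([306.4, 212.8], 0.92)] exp [308.2361 210.6433]
crop 242 140
side [([326.9, 150.7], 0.56)] exp [328.684  147.2219]
crop 262 77
wrist exp [317.2458 200.6968] [313.8272 353.5128] [0.6648 0.1054 0.2763]
```

View pics/m8.png

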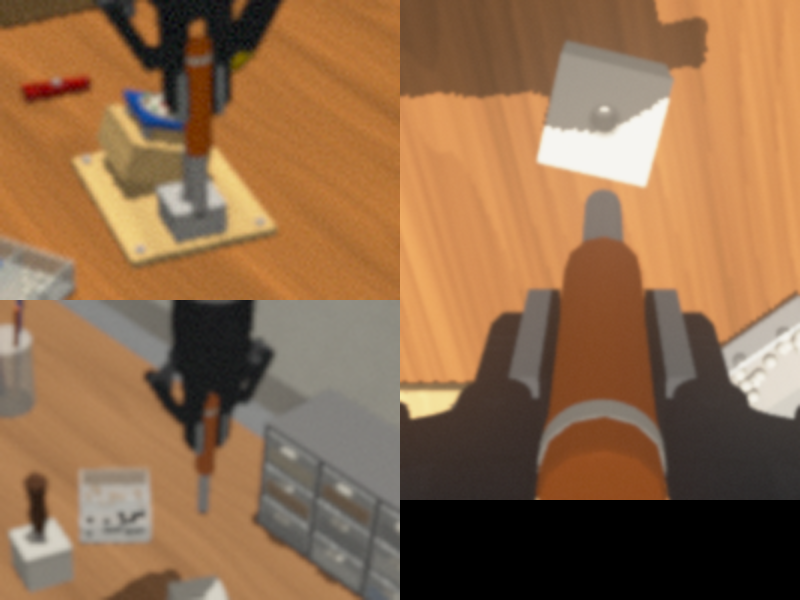

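The stick is gripped straight, with its tip at wrist (320,199) within 2 mm of where it was predicted. The stand is empty behind it.

```bash
cat >> h.py <<'E'
Rz=R.from_euler("z",-.195); N=Rz.apply([-np.sin(.35),0,np.cos(.35)])
YT=Rz.apply([np.cos(.35),0,np.sin(.35)]); RP=R.from_matrix(np.c_[np.cross(YT,-N),YT,-N])
L=.109
E
python3 - <<'E'
from h import *
s=np.array([.5205,-.1935,.076]); print(N)
plan(s+(.05+L)*N,RP)
E
```

```text
[-0.3364  0.0664  0.9394]
shift [-0.3223 -0.1362  0.0523] rot [-0.3515  0.0023 -0.0076] rows 7.075112301888325
```

Scaled: -0.322 m / 0.75 = -0.4293, -0.136 m / 0.75 = -0.1813, -0.35 rad / 4 = -0.0875.

{"fn": "apply_moves", "kwargs": {
  "commands": [1,-0.06,-0.0253,0,0,0,0,1,-0.12,-0.0507,0,-0.025,0,0,1,-0.18,-0.076,0,-0.05,0,0,1,-0.24,-0.1013,0,-0.075,0,0,1,-0.3,-0.1267,0,-0.0875,0,0,1,-0.36,-0.152,0.0133,-0.0875,0,0,1,-0.42,-0.1773,0.04,-0.0875,0,0,1,-0.4293,-0.1813,0.0667,-0.0875,0.0005,-0.002]
}}

```text
clock: 14.15
position: [0.4651, -0.1865, 0.2287]
orientation: [0.135, 0.763, 0.623, 0.112]
wrist_force: [0.5, 1.1, 0.0]
opening: 0.215
grip_force: 59.6
```

```bash
cat > chk.py <<'E'
from h import *
import sys
P,r=tool(); ax=r.as_matrix(); T=P+L*ax[:,2]; print("tip",T,"tilt err deg",np.degrees(np.arccos(-ax[:,2]@N)))
m=np.zeros((600,800,3),np.uint8); k=0; res={"stick_tip":[],"press_spot":[]}
for n in("scene","side","wrist"):
    im=capture(n); c=cal(n)
    for l in res:
        o=spot_point(n,l); 
        if o: print(n,l,np.round(o[0]["pixel"],1),round(o[0]["confidence"],2)); res[l].append(ray(c,o[0]["pixel"]))
    u,v=proj(c,T)[0].astype(int); print(n,"exp tip",proj(c,T)[0])
    h,w=(50,66) if n!="wrist" else (125,100); y0,x0=max(v-h,0),max(u-w,0); a=im[y0:y0+2*h,x0:x0+2*w]; print(" crop",x0,y0)
    if n=="wrist": m[:500,400:]=cv2.resize(a,(400,500))
    else: m[300*k:300*k+300,:400]=cv2.resize(a,(400,300),interpolation=cv2.INTER_CUBIC); k+=1
for l,v in res.items():
    if len(v)>1: print(l,tri(v))
cv2.imwrite(f"pics/{sys.argv[1]}.png",m); print(observe()["clock"],observe()["joint_positions"])
E
python3 chk.py m9; python3 -c "
from h import *
plan(np.array([.5205,-.1935,.076])+(.02+L)*N,RP)"
```

```text
tip [ 0.502  -0.1938  0.1264] tilt err deg 0.14579759979497384
scene stick_tip [298.7 158.1] 0.53
scene press_spot [299.  157.8] 0.61
scene exp tip [301.5159 156.6525]
 crop 235 106
side stick_tip [357.  241.3] 0.69
side press_spot [361.6 246.6] 0.97
side exp tip [357.4967 240.3393]
 crop 291 190
wrist stick_tip [319.4 200.4] 0.66
wrist press_spot [312.4 177.9] 0.67
wrist exp tip [314.5039 209.3094]
 crop 214 84
stick_tip (array([ 0.5072, -0.1929,  0.1209]), [0.004771521643625437, 0.004579694652419127, 0.0020620030727551185])
press_spot (array([ 0.5085, -0.1949,  0.1112]), [0.011599635423639829, 0.011981653437088284, 0.016672776153999837])
14.6 [-0.4197  0.1168  0.8172  2.2492 -0.3245  0.4863  0.4496]
shift [-0.0015 -0.0027  0.0329] rot [ 0.0012 -0.0014  0.0022] rows 0.6600704146101117
```

View pics/m9.png

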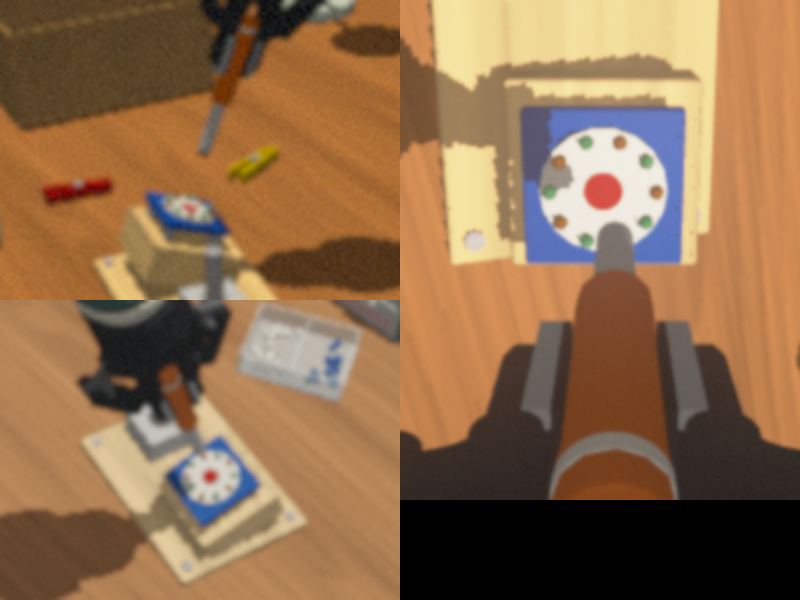

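The wrist view is square to the plate, with the red dot at mosaic (603,190) and the tip at about (615,222). The dot lies a few mm to the tool's −y, and the scene and side views agree on the approach.

```bash
python3 - <<'E'
from h import *
P,r=tool(); A=r.as_matrix(); c=cal("wrist"); T=P+L*A[:,2]
print("P",P,"tip",T,"exp px",proj(c,T))
w=lambda x,y:(214+(x-400)/2,84+y/2)
tl=lambda X:(X-P)@A*1e3
o,v=ray(c,w(603,190))
def pl(px,z):  # intersect with tool plane z
    o,v=ray(c,px); k=(z-(o-P)@A[:,2])/(v@A[:,2]); return tl(o+k*v)
print("dot z=.076",tl(atz((o,v),.076)),"z=.073",tl(atz((o,v),.073)))
print("tip",pl((319.4,200.4),L),pl(w(615,228),L),"stick band top",pl(w(613,480),-.025))
print("pred",tl(np.array([.5205,-.1935,.076])))
# size-based depth: pendant 52 mm wide
for d in(.15,.16,.17): print(d,pl(w(667,190),d)-pl(w(539,190),d),pl(w(685,190),d)-pl(w(521,190),d))
E
```

```text
P [ 0.4688 -0.1818  0.229 ] tip [ 0.5056 -0.1889  0.1266] exp px [[318.744  201.2194]]
dot z=.076 [  0.5298  -2.879  161.8464] z=.073 [ -0.3646  -2.9268 165.0234]
tip [  0.5787   0.4393 109.    ] [  2.2687   1.8413 109.    ] stick band top [  7.0141   1.2135 -25.    ]
pred [ -1.6637  -2.8345 161.8613]
0.15 [-0.0522 49.5112  0.    ] [-0.0669 63.4413 -0.    ]
0.16 [-0.0542 51.367   0.    ] [-0.0694 65.8193  0.    ]
0.17 [-0.0561 53.2228  0.    ] [-0.0719 68.1972  0.    ]
```

Scaled: 0.042 m / 0.75 = 0.056, 0.02 m / 0.75 = 0.0267.

{"fn": "apply_moves", "kwargs": {
  "commands": [1,-0.0007,-0.0049,0.0267,0,0,0,1,-0.0007,-0.0049,0.056,0,0,0,1,-0.0007,-0.0049,0.056,0,0,0,1,-0.0007,-0.0049,0.056,0,0,0]
}}

```text
clock: 15.0
position: [0.4784, -0.1853, 0.1878]
orientation: [0.134, 0.761, 0.625, 0.11]
wrist_force: [-0.5, -0.2, -0.9]
opening: 0.212
grip_force: 59.5
```

```bash
python3 chk.py m10; python3 -c "
from h import *
P,r=tool();A=r.as_matrix();print(P,(np.array([.5205,-.1935,.076])-P)@A)"
```

```text
tip [ 0.515  -0.1925  0.0854] tilt err deg 0.03210935324452439
scene stick_tip [296.6 173.5] 0.72
scene press_spot [296.4 175.8] 0.82
scene exp tip [298.2461 170.7727]
 crop 232 120
side stick_tip [359.9 247.9] 0.54
side press_spot [358.2 247.7] 0.66
side exp tip [359.2475 246.9088]
 crop 293 196
wrist stick_tip [322.4 199.7] 0.64
wrist press_spot [320.2 191.8] 0.79
wrist exp tip [318.0516 201.513 ]
 crop 218 76
stick_tip (array([ 0.5196, -0.1937,  0.0781]), [0.0008353020211597206, 0.001658339712826944, 0.0015949408119657416])
press_spot (array([ 0.5209, -0.1892,  0.0731]), [0.002428267792236437, 0.003608745576175352, 0.0019248429939438662])
15.45 [-0.3048  0.2299  0.7212  2.2599 -0.557   0.4138  0.6625]
[ 0.4785 -0.1851  0.1879] [-0.0002  0.0018  0.1198]
```

View pics/m10.png

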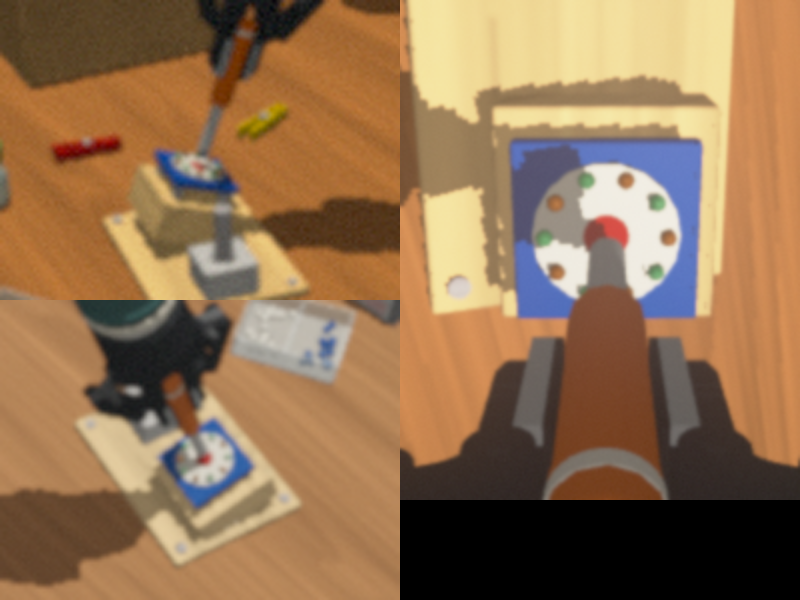

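The tip is laterally on the dot: the pendant's centre column is about 606 and the tip's 607. The dot's centre is at mosaic row 236 and the tip end at about 245, still roughly 11 mm short.

```bash
python3 - <<'E'
from h import *
P,r=tool(); A=r.as_matrix(); c=cal("wrist")
w=lambda x,y:(218+(x-400)/2,76+y/2)
def pl(px,z):
    o,v=ray(c,px); k=(z-(o-P)@A[:,2])/(v@A[:,2]); return (o+k*v-P)@A*1e3
for z in(.117,.12,.123): print(z,"dot",pl(w(606.5,236),z),"pendant w",(pl(w(681,236),z)-pl(w(532,236),z))[1])
print("tip far rim",pl(w(607,238),L-.004),"net",pl((322.4,199.7),L),"shank lower end/handle joint far rim",pl(w(607,284),L-.055))
E
```

```text
0.117 dot [  2.4427   1.7025 117.    ] pendant w 51.194568707003825
0.12 dot [  1.4607   1.7072 120.    ] pendant w 51.851466832472326
0.123 dot [  0.4788   1.712  123.    ] pendant w 52.508364957940906
tip far rim [  5.6837   1.8462 105.    ] net [  1.0599   2.4547 109.    ] shank lower end/handle joint far rim [10.1053  1.7241 54.    ]
```

Scaled: 0.008 m / 0.75 = 0.0107, 0.007 m / 0.75 = 0.0093.

{"fn": "apply_moves", "kwargs": {
  "commands": [1,0.0009,0,0.0053,0,0,0,1,0.0009,0,0.0093,0,0,0,1,0.0009,0,0.0107,0,0,0,1,0.0009,0,0.0107,0,0,0,1,0.0009,0,0.0107,0,0,0]
}}

```text
clock: 15.95
position: [0.4811, -0.1853, 0.1799]
orientation: [0.134, 0.761, 0.625, 0.111]
wrist_force: [0.0, -0.1, -1.7]
opening: 0.215
grip_force: 59.5
```

```bash
cat > f.py <<'E'
from h import *
F=[];Z=[];G=[]
for i in range(6):
    capture("wrist"); s=observe(); F.append(np.array(s["wrist_force"])); Z.append(s["position"])
P,r=tool();A=r.as_matrix()
F=np.array(F); print("F tool axes",(F@A).mean(0),"sd",(F@A).std(0)); 
d=(np.mean(Z,0)+L*A[:,2]-np.array([.5205,-.1935,.076])); print("tip-spot along N (mm)",d@N*1e3,"tilt err",np.degrees(np.arccos(-A[:,2]@N)),s["clock"])
E
python3 f.py
```

```text
F tool axes [ 0.2377 -0.2868  0.4148] sd [0.5128 0.2923 0.5624]
tip-spot along N (mm) 2.5617954690816167 tilt err 0.04288263384704313 16.25
```

Scaled: 0.004 m / 0.75 = 0.0053, 0.003 m / 0.75 = 0.004.

{"fn": "apply_moves", "kwargs": {
  "commands": [1,0,0,0.0027,0,0,0,1,0,0,0.004,0,0,0,1,0,0,0.0053,0,0,0,1,0,0,0.0053,0,0,0,1,0,0,0.0053,0,0,0]
}}

```text
clock: 16.75
position: [0.4827, -0.1855, 0.1764]
orientation: [0.134, 0.761, 0.625, 0.111]
wrist_force: [-0.3, 0.3, 1.7]
opening: 0.219
grip_force: 59.7
```

```bash
sed -i 's/range(6)/range(12)/' f.py; python3 f.py
```

```text
F tool axes [ 0.1843  0.3471 -1.937 ] sd [0.3082 0.541  0.3468]
tip-spot along N (mm) -1.4172957468903211 tilt err 0.03947496005965139 17.35
```

{"fn": "apply_moves", "kwargs": {
  "commands": [1,0,0,0.0013,0,0,0,1,0,0,0.0027,0,0,0,1,0,0,0.004,0,0,0,1,0,0,0.0053,0,0,0,1,0,0,0.0053,0,0,0,1,0,0,0.0053,0,0,0]
}}

```text
clock: 17.95
position: [0.484, -0.1857, 0.1726]
orientation: [0.134, 0.761, 0.625, 0.111]
wrist_force: [-0.9, 0.7, 3.8]
opening: 0.211
grip_force: 59.7
```

```bash
python3 f.py; python3 chk.py m11
```

```text
F tool axes [ 0.0933  0.9549 -3.8693] sd [0.4229 0.49   0.4578]
tip-spot along N (mm) -5.429900575797022 tilt err 0.04040337258225223 18.55
tip [ 0.5207 -0.1928  0.0702] tilt err deg 0.04040337258225223
scene stick_tip [294.9 177. ] 0.72
scene press_spot [293.7 179.5] 0.57
scene exp tip [296.6727 175.8887]
 crop 230 125
side press_spot [274.5 166.9] 0.75
side exp tip [360.2796 249.2608]
 crop 294 199
wrist stick_tip [319.6 200.7] 0.76
wrist press_spot [323.2 198.5] 0.95
wrist exp tip [318.8166 201.2006]
 crop 218 76
stick_tip (array([ 0.5237, -0.1958,  0.0653]), [0.0013248361732460996, 0.001324836173246124])
press_spot (array([ 0.5017, -0.0398,  0.2163]), [0.12553321956843236, 0.12863781694068938, 0.0872970210486295])
19.0 [-0.2538  0.2696  0.6674  2.2575 -0.6309  0.3876  0.7267]
```

View pics/m11.png

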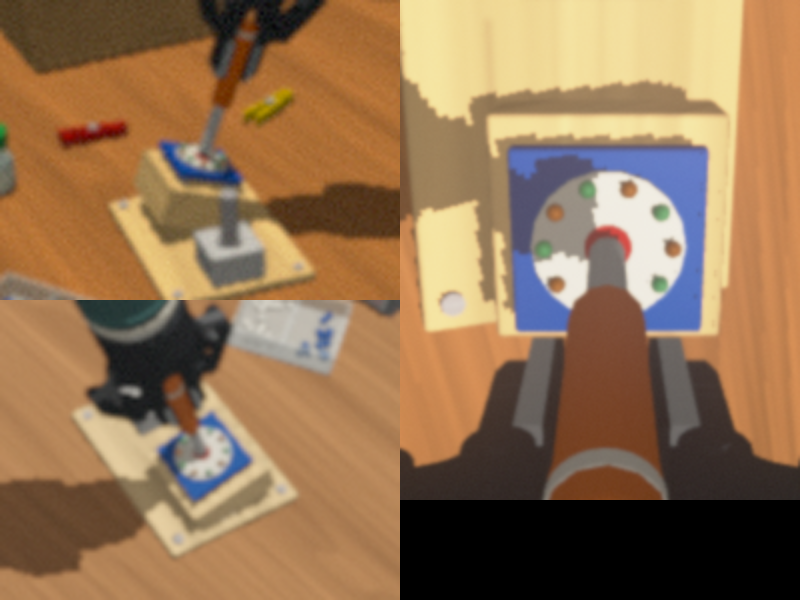

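The tip sits in the middle of the red dot: the dot spans columns 585–632 and the tip is at 607. The tool is square to the face. Subtracting the 0.4 N baseline, the force is about 4.3 N and the travel about 5.5 mm.

```bash
python3 -c "
from bench import *
print(close_job())"
```

```text
the job is handed in; nothing more can be done
None
```

The job is handed in: the pin stands home in the bore and released, and the stick is still held square on the red dot at about 4.3 N, with the blue plate pushed in about 5.5 of its 12 mm.

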